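# Extend the mirror slide by one notch

### The arm

A 6-joint arm with a two-finger parallel gripper is mounted at the origin on a cart in front of the work surface, level with it; the furniture and walls round the work are solid. World frame = base frame: x ahead of the robot, y to its left, z up, the work surface at z = 0. Lengths are in m, angles in rad, forces in N, time in s.
With the tool pointing down it reaches from about 0.375 to 0.975 m from the base axis. Payload 3.8 kg.
Tool frame: the origin (TCP) lies at the centre of the arm's flange, where the gripper is bolted on; the fingertips stand 173 mm ahead of it and the grasp point (between the pads) lies 155 mm ahead of it (tip_reach is the distance from the TCP to the fingertips, in m); z points along the fingers, y is the line along which they close (so a half turn about z gives the same grasp; the last joint's range is limited). The gripper opens to 85 mm and grips with 20 to 120 N. Pads are 22 mm wide; open, the fingers measure 114 mm over their backs; the gripper's body (76 mm by 85 mm) begins 54 mm behind the grasp point. The pads swing forward as they close: fully open they stand 13 mm farther back than shut.
Start: joints at [1.288, 0.264, 1.604, -0, 1.274, -0.037], TCP at [0.164, 0.655, 0.405] pointing down, gripper open.
Joint ranges: [-2.63, 2.63], [-0.94, 2.18], [0.31, 2.57], [-1.31, 4.45], [0, 2.66], [-2.55, 2.55]. Speed limits (rad/s): [2.57, 2.57, 3.14, 3.14, 3.14, 3.14].

### API

Orientations are given as a unit quaternion [x, y, z, w].
In Python, from rig import * gives the robot as it stands.
- The arm moves only by the tool arm_command, never from a script. Its argument "increments" is a list of rows, each an object with "delta_pos": the shift along the tool's x, y, z in m, a list of three; "rotation": the turn, a rotation vector about the tool's x, y, z in rad, a list of three; "gripper": the opening, from -1 (shut) to 1 (fully open). In form: [{"delta_pos": [dx, dy, dz], "rotation": [rx, ry, rz], "gripper": gripper}, ...]. A call has exactly 5 rows; each row shifts and turns the commanded pose from where the row before left it, along the tool's axes as they then stand; what a row does not reach is not made up. A row lasts 1/12 s, in which the tool goes at most 41.7 mm and 7.16 degrees, less where a joint would pass 70% of its speed; a pose out of reach is approached as far as the arm can. A call is refused whole if a number of a shift passes 0.0417 or a number of a turn 0.125, either way. A call with a gripper value outside its range is refused whole. The fingers move at their own pace and stop on an object; "force" is the grip in N (left out, the last holds). Time passes only in rows, so rows that do not move let the fingers close, or fill a call up. It gives the time, the measured TCP pose, the force, the opening and the grip force at its end, in the units of the state.
- sense(): the state, without advancing time (a new reading comes with each control period).
- snapshot(name): name is "scene" or "top" or "wrist"; returns the picture (384x512x3 uint8, red, green, blue); there is no depth.
- camera_params(name): a dict with "fx", "fy", "cx", "cy" (pixels), "eye" and "orientation" of the camera in the world; the wrist camera has in their place "mount" (4x4, takes a point from camera to tool coordinates, whose origin is the TCP and whose axes are the flange's). Camera axes: x right, y down, z forward; pixel columns grow to the right and rows downward; lengths in m; the calibration is good to about 2 mm. A picture is of the moment at which its call begins: read the wrist's pose just before it. camera_params takes no time and is no camera call.
- close_job(): hands the job in; it is judged then, once.
Trained networks look in the newest picture that a camera, given by its name, has taken for a name from the list of things; names that differ only in an ending like _2 or _b are one class to them, and where a whole thing is asked for, a point or a joint stands for the part that bears it (a point fixed in the world has none). Each returns a list of dicts, best first, with "p" (0 to 1); they miss things now and then, are a little off and sometimes report something else, mostly with a low value. They report only what shows in the picture. A call takes as long as a camera call.
- recognise(camera, thing): "xy" ([column, row] in pixels, amid what is visible of it).
- cut_out(camera, thing): "mask" (384x512 bool, what is visible of it) and "xy" ([column, row] in pixels, amid what is visible of it).
The state is a dict: "time": time; "q": joint angles; "qvel": joint speeds; "effort": joint torques, N m; "tcp_pos": TCP position; "tool_rot": TCP orientation; "wrist_force": force on the tool from outside, world axes, zero at the start; "ft_torque": the same for the moment, N m; "opening": opening from 0.0 (shut) to 1.0 (fully open); "gripper_force": force on a finger pad.
Only numpy, scipy, OpenCV 4.12 (cv2) and the standard library are available. Lean on these libraries where they do the work, as an engineer would, in place of code of your own. Each camera call takes 0.05 s, during which the arm holds its last target. There are 200 camera calls.

### The job

Press the sprung button of the telescopic mirror slide and slide the tube out just to the next hole, so that the button pops fully up into it by itself, without ever forcing it hard against the edge of a hole. Leave the tools and the optic lying around the stand where they are.

Things in the scene. Friction and masses are not known exactly. Their poses are not given: they have to be found in the camera images.
- stand: Aluminium foot plate 90x155x8 mm, fixed, carrying a square outer tube (42 mm wide, 148 mm long, top 50 mm above the table). Origin: on the table right below the button's start. +y is the way the tube slides out (to the mirror), z up. The 5 mm thick top wall has a 9 mm slot along y and in it holes 17 mm long (along y), 22 mm wide; the first is at y = 0, where the button starts.
- tube (a joint): How far the inner tube has been slid out, m; 0 at the start (within 1 mm), stop at 0.080. The next hole lies somewhere 0.032 to 0.052 out (a strip with the holes is set differently on each stand: feel for it; gaps beside the strip are too short for the pin); one more hole, not wanted, 0.026 farther. Sliding takes about 1.5 N with the button pressed, 2.5 N with the pin riding under the wall.
- button_top (a point): Centre of the top of the button's thumb block: black block with grooved sides, 22 mm across the slide, 16 mm along it, 22 mm high. With the button up: top 85 mm, underside 63 mm above the table. It rides on the inner tube. Nothing else is higher than 53 mm within 95 mm of it; the mirror (top 142 mm above the table) stands on the tube 130 mm out from the button.
- button (a joint): Depth of the button, m: 0 fully up (pin in a hole: locked), about 0.005 when let go between holes (the spring holds the pin against the underside of the wall, where it slides along until it pops up into a hole), stop at 0.009. The pin passes under the wall only when deeper than 0.005. Spring: 2 N at 0, 4.3 N at 0.005, 6 N at 0.009.
- pin: Steel pin of the button, a block 20 mm across, 14 mm along the slide, 8 mm high, on a 7 mm stem under the thumb block; up, it fills a hole with 1.5 mm play at each end. It must not be driven against an edge with more than 20 N: slide slowly (10 mm/s does) and stop at a rise of about 7 N. Origin on the button's axis at the underside of the thumb block (63 mm above the table when up).
- hex_key: bent steel hex key, 93 x 32 x 5 mm, lying loose by the stand; bystander
- screwdriver: screwdriver 152 x 19 x 19 mm, lying loose behind the stand; bystander
- ring_optic: round mounted optic, 43 mm across, 12 mm high, lying loose in front of the stand; bystander

How it is judged:
On the way, in this order (a step that is already met when the one before it is completed fails the run):
1. the button is pressed clear of the first hole and the tube slid on, so that the pin is under the wall (value of joint button above 0.004 m and value of joint tube above 0.01 m), for 0.05 s.
2. the button has popped up in the next hole (value of joint button below 0.0015 m and value of joint tube between 0.028 and 0.0555 m), for 0.2 s.
At the end, for the whole second after the job is handed in: the button is fully up (within 1.5 mm) and the tube stands at rest 28 to 55.5 mm out, that is, the pin is in the next hole (all of step 2 and velocity of joint tube below 0.005 m/s); the robot touches nothing.
It fails at once if the button's pin is forced against the edge of a hole or the wall with more than 20 N (contact force between pin and anything else above 20 N).
It fails at once if the hex key, the screwdriver or the round optic is moved by more than 25 mm (distance of any of hex_key, screwdriver, ring_optic from where it was at the start of the episode above 0.025 m).
It also fails if it takes over 38 s, if anything falls off the work surface, if the arm or the gripper's body presses on something with over 40 N, if the wrist force passes 120 N, or if a joint passes its speed limit or range.

## Working session

There is one attempt and no reset: what is moved stays moved. The work goes in short steps, Python scripts to look and compute and a tool call to move; the robot and the scene stay as the last step left them, time stands still between calls to the robot, and variables do not carry over. Pictures are saved under pics/ and viewed, at most 10 in all, crops included, and the job is handed in when it is done.

Besides the shell and the picture viewer there is one more tool, called after "Emit:" in YAML: its name, and indented under it one key for each argument. arm_command: Moves the arm, as the interface text tells. Its arguments: {"type":"object","properties":{"increments":{"type":"array"},"force":{"type":"number"}},"required":["increments"]}

```bash
mkdir -p pics; cat > h.py <<'E'
from rig import *
import numpy as np, cv2
from scipy.spatial.transform import Rotation as R
def ray(cam,px,s=None):
    p=camera_params(cam)
    d=np.array([(px[0]-p["cx"])/p["fx"],(px[1]-p["cy"])/p["fy"],1.])
    if "mount" in p:
        M=np.array(p["mount"]);Rt=R.from_quat(s["tool_rot"]).as_matrix()
        return Rt@M[:3,3]+np.array(s["tcp_pos"]),Rt@M[:3,:3]@d
    o=np.array(p["orientation"]); Rm=R.from_quat(o).as_matrix() if o.size==4 else o
    return np.array(p["eye"]),Rm@d
def at(cam,px,z,s=None):
    e,d=ray(cam,px,s); return e+d*(z-e[2])/d[2]
E
python3 - <<'E'
from h import *
s=sense(); print(s)
for c in ("top","scene"):
    im=snapshot(c); cv2.imwrite(f"pics/{c}0.png",im[:,:,::-1]); print(camera_params(c))
    for t,z in (("button_top",.085),("pin",.063),("stand",.05),("hex_key",0),("screwdriver",.01),("ring_optic",.01)):
        for r in recognise(c,t)[:2]: print(c,t,r["p"],r["xy"],at(c,r["xy"],z))
a=cv2.imread("pics/top0.png");b=cv2.imread("pics/scene0.png")
E
```

```text
{'time': 0.0, 'q': array([ 1.28810120e+00,  2.64752684e-01,  1.60536315e+00, -1.01463032e-05,
        1.27369632e+00, -3.68935925e-02]), 'qvel': array([ 1.32480738e-03,  2.60159647e-03, -6.17387234e-05,  1.98654898e-03,
       -6.78324302e-04,  2.39900642e-04]), 'effort': array([ 3.33613498e-04, -5.15123391e+01, -3.67308176e+01, -1.58531038e-04,
        1.33815286e-02, -1.76562116e-05]), 'tcp_pos': array([0.16415482, 0.6543852 , 0.40336777]), 'tool_rot': array([ 1.22590050e-01,  9.92456774e-01, -1.09638545e-03, -1.71790946e-04]), 'wrist_force': array([-0.52440745,  0.08964158,  0.62056419]), 'ft_torque': array([ 0.00809858, -0.01241357, -0.04337228]), 'gripper_force': 0.0, 'opening': 1.00069422263935}
{'fx': 478.34053599739326, 'fy': 478.34053599739326, 'cx': 252.92749036600244, 'cy': 186.75107238293154, 'eye': array([ 0.43916987, -0.08192859,  0.93879125]), 'orientation': array([-0.70623186,  0.70644262, -0.03380516,  0.0321341 ])}
top pin 0.56 [263.1, 267.8] [ 0.37374044 -0.10237241  0.063     ]
top pin 0.17 [275.9, 218.8] [ 0.46226883 -0.12597902  0.063     ]
top stand 0.79 [275.4
[... 160 characters left out ...]
90511 -0.18729537  0.01      ]
top ring_optic 0.61 [264.3, 267.5] [ 0.370349   -0.10591504  0.01      ]
{'fx': 472.567414699271, 'fy': 472.567414699271, 'cx': 252.5851875815436, 'cy': 193.471155297562, 'eye': array([ 0.04142236, -0.46385063,  0.66811256]), 'orientation': array([ 0.81961575, -0.4225648 ,  0.16744781, -0.34875527])}
scene button_top 0.61 [273.5, 226.5] [ 0.47207911 -0.17949862  0.085     ]
scene stand 0.87 [234.5, 234.1] [ 0.44520758 -0.11728302  0.05      ]
scene hex_key 0.61 [259.1, 298.8] [ 0.39024811 -0.20749493  0.        ]
scene screwdriver 0.59 [303.9, 221.2] [ 0.57090696 -0.18209712  0.01      ]
scene ring_optic 0.68 [205.9, 276.3] [ 0.3692701  -0.11220808  0.01      ]
```

View pics/top0.png

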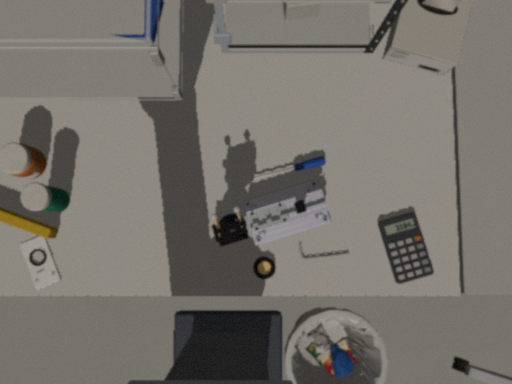

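View pics/scene0.png

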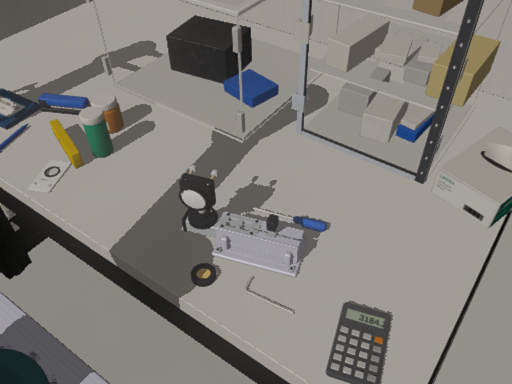

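The top view shows the stand at about (288,212), the button at (300,207) and the mirror to the left at (230,230). The slide direction is therefore roughly world +y with a little −x. The hex key is at (325,254), the optic at (264,267) and the screwdriver at (295,167).

```bash
python3 - <<'E'
from h import *
for c in ("top","scene"):
    for t in ("stand","button_top","tube"):
        for r in cut_out(c,t)[:1]:
            m=r["mask"].astype(np.uint8); ys,xs=np.nonzero(m)
            rect=cv2.minAreaRect(np.stack([xs,ys],1).astype(np.float32)); b=cv2.boxPoints(rect)
            print(c,t,r["p"],r["xy"],m.sum(),[at(c,p,.004 if t=="stand" else .085)[:2].round(3).tolist() for p in b],b.round().tolist())
im=cv2.imread("pics/top0.png")[165:265,200:345]
cv2.imwrite("pics/topc.png",cv2.resize(im,None,fx=5.5,fy=5.5,interpolation=cv2.INTER_CUBIC))
E
```

```text
top stand 0.68 [278.2, 216.3] 4307 [[0.482, 0.007], [0.546, -0.212], [0.457, -0.237], [0.394, -0.019]] [[206.0, 210.0], [318.0, 177.0], [331.0, 222.0], [219.0, 255.0]]
top button_top 0.49 [300.2, 205.1] 122 [[0.493, -0.154], [0.497, -0.173], [0.476, -0.178], [0.472, -0.16]] [[292.0, 201.0], [302.0, 199.0], [305.0, 211.0], [295.0, 213.0]]
top tube 0.57 [237.3, 222.5] 1693 [[0.47, -0.002], [0.527, -0.197], [0.468, -0.213], [0.412, -0.02]] [[207.0, 214.0], [316.0, 182.0], [325.0, 215.0], [217.0, 247.0]]
scene stand 0.92 [237.8, 235.9] 5859 [[0.427, 0.067], [0.606, 0.118], [0.548, -0.228], [0.403, -0.236]] [[154.0, 214.0], [195.0, 155.0], [319.0, 242.0], [278.0, 300.0]]
scene button_top 0.8 [271.8, 225.8] 196 [[0.487, -0.156], [0.497, -0.17], [0.458, -0.196], [0.449, -0.182]] [[267.0, 215.0], [277.0, 215.0], [277.0, 236.0], [267.0, 236.0]]
scene tube 0.86 [199.4, 210.9] 2393 [[0.372, -0.042], [0.507, 0.052], [0.574, -0.141], [0.437, -0.207]] [[170.0, 228.0], [183.0, 163.0], [288.0, 183.0], [275.0, 248.0]]
```

View pics/topc.png

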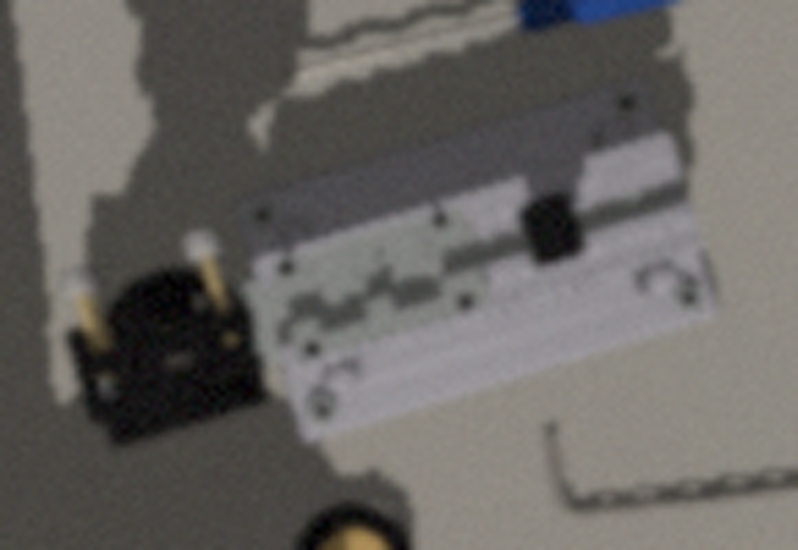

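The crop shows the slot running at about 16.5° to the image row axis. The block is centred at crop (552,227), which is full-picture (300,206). I'll move over there with the gripper shut.

Emit:
arm_command:
  increments:
    - {"delta_pos": [-0.0203, -0.0289, 0.003], "rotation": [0, 0, 0], "gripper": -1}
    - {"delta_pos": [-0.0203, -0.0289, 0.003], "rotation": [0, 0, 0], "gripper": -1}
    - {"delta_pos": [-0.0203, -0.0289, 0.003], "rotation": [0, 0, 0], "gripper": -1}
    - {"delta_pos": [-0.0203, -0.0289, 0.003], "rotation": [0, 0, 0], "gripper": -1}
    - {"delta_pos": [-0.0203, -0.0289, 0.003], "rotation": [0, 0, 0], "gripper": -1}
  force: 20

```text
time: 1.42
tcp_pos: [0.2277, 0.4884, 0.3895]
tool_rot: [0.122, 0.992, 0.0, 0.0]
wrist_force: [0.3, 0.0, 0.3]
opening: 0.302
gripper_force: 0.0
```

Emit:
arm_command:
  increments:
    - {"delta_pos": [-0.0203, -0.0289, 0.003], "rotation": [0, 0, 0], "gripper": -1}
    - {"delta_pos": [-0.0203, -0.0289, 0.003], "rotation": [0, 0, 0], "gripper": -1}
    - {"delta_pos": [-0.0203, -0.0289, 0.003], "rotation": [0, 0, 0], "gripper": -1}
    - {"delta_pos": [-0.0203, -0.0289, 0.003], "rotation": [0, 0, 0], "gripper": -1}
    - {"delta_pos": [-0.0203, -0.0289, 0.003], "rotation": [0, 0, 0], "gripper": -1}

```text
time: 1.83
tcp_pos: [0.291, 0.3234, 0.3748]
tool_rot: [0.122, 0.992, 0.0, 0.0]
wrist_force: [0.5, 0.7, 0.4]
opening: -0.003
gripper_force: 0.0
```

Emit:
arm_command:
  increments:
    - {"delta_pos": [-0.0203, -0.0289, 0.003], "rotation": [0, 0, 0], "gripper": -1}
    - {"delta_pos": [-0.0203, -0.0289, 0.003], "rotation": [0, 0, 0], "gripper": -1}
    - {"delta_pos": [-0.0203, -0.0289, 0.003], "rotation": [0, 0, 0], "gripper": -1}
    - {"delta_pos": [-0.0203, -0.0289, 0.003], "rotation": [0, 0, 0], "gripper": -1}
    - {"delta_pos": [-0.0203, -0.0289, 0.003], "rotation": [0, 0, 0], "gripper": -1}

```text
time: 2.25
tcp_pos: [0.3542, 0.1585, 0.36]
tool_rot: [0.122, 0.992, 0.0, 0.001]
wrist_force: [1.0, -0.3, 0.7]
opening: 0.001
gripper_force: 0.0
```

Emit:
arm_command:
  increments:
    - {"delta_pos": [-0.0203, -0.0289, 0.003], "rotation": [0, 0, 0], "gripper": -1}
    - {"delta_pos": [-0.0203, -0.0289, 0.003], "rotation": [0, 0, 0], "gripper": -1}
    - {"delta_pos": [-0.0203, -0.0289, 0.003], "rotation": [0, 0, 0], "gripper": -1}
    - {"delta_pos": [-0.0203, -0.0289, 0.003], "rotation": [0, 0, 0], "gripper": -1}
    - {"delta_pos": [-0.0203, -0.0289, 0.003], "rotation": [0, 0, 0], "gripper": -1}

```text
time: 2.67
tcp_pos: [0.4176, -0.0066, 0.345]
tool_rot: [0.123, 0.992, 0.0, 0.001]
wrist_force: [1.1, 1.2, 0.3]
opening: 0.002
gripper_force: 0.0
```

Emit:
arm_command:
  increments:
    - {"delta_pos": [0, 0, 0], "rotation": [0, 0, 0.115], "gripper": -1}
    - {"delta_pos": [0, 0, 0], "rotation": [0, 0, 0.115], "gripper": -1}
    - {"delta_pos": [0, 0, 0], "rotation": [0, 0, 0.115], "gripper": -1}
    - {"delta_pos": [0, 0, 0], "rotation": [0, 0, 0.115], "gripper": -1}
    - {"delta_pos": [0, 0, 0], "rotation": [0, 0, 0.115], "gripper": -1}

```text
time: 3.08
tcp_pos: [0.4174, -0.005, 0.3448]
tool_rot: [0.402, 0.916, 0.0, 0.0]
wrist_force: [-1.1, -0.9, 0.8]
opening: -0.0
gripper_force: 0.0
```

Emit:
arm_command:
  increments:
    - {"delta_pos": [0, 0, 0], "rotation": [0, 0, 0.115], "gripper": -1}
    - {"delta_pos": [0, 0, 0], "rotation": [0, 0, 0.115], "gripper": -1}
    - {"delta_pos": [0, 0, 0], "rotation": [0, 0, 0.115], "gripper": -1}
    - {"delta_pos": [0, 0, 0], "rotation": [0, 0, 0.115], "gripper": -1}
    - {"delta_pos": [0, 0, 0], "rotation": [0, 0, 0], "gripper": -1}

```text
time: 3.5
tcp_pos: [0.4174, -0.0047, 0.3449]
tool_rot: [0.599, 0.801, 0.0, 0.0]
wrist_force: [-0.2, -1.4, -0.1]
opening: -0.003
gripper_force: 0.0
```

```bash
python3 - <<'E'
from h import *
s=sense(); im=snapshot("wrist"); cv2.imwrite("pics/w1.png",im[:,:,::-1])
print(s["time"],s["tcp_pos"],R.from_quat(s["tool_rot"]).as_matrix().round(3),s["wrist_force"],np.array(camera_params("wrist")["mount"]).round(3),camera_params("wrist"))
for r in cut_out("wrist","button_top")[:2]: print(r["p"],r["xy"],at("wrist",r["xy"],.085,s))
E
```

```text
3.5 [ 0.41738413 -0.00472648  0.34489359] [[-0.283  0.959  0.001]
 [ 0.959  0.283 -0.   ]
 [-0.     0.    -1.   ]] [-0.18501986 -1.40644849 -0.08470623] [[ 0.    -0.956 -0.292  0.075]
 [ 1.     0.     0.    -0.   ]
 [-0.    -0.292  0.956  0.03 ]
 [ 0.     0.     0.     1.   ]] {'fx': 337.59049185825967, 'fy': 337.59049185825967, 'cx': 257.8233969072419, 'cy': 185.90992519912447, 'mount': array([[ 2.53257762e-04, -9.56320986e-01, -2.92318504e-01,
         7.54702842e-02],
       [ 9.99999966e-01,  2.23914948e-04,  1.33837543e-04,
        -2.16288782e-04],
       [-6.25371681e-05, -2.92318528e-01,  9.56321010e-01,
         3.01226878e-02],
       [ 0.00000000e+00,  0.00000000e+00,  0.00000000e+00,
         1.00000000e+00]])}
```

View pics/w1.png

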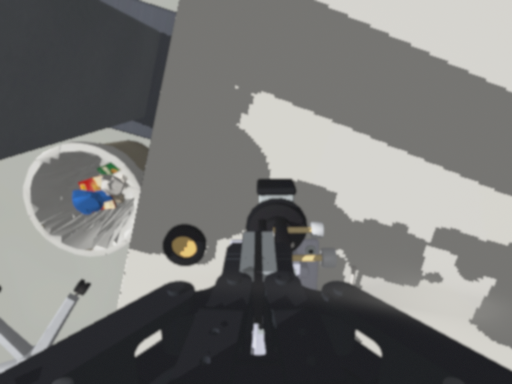

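The wrist picture shows the mirror under the fingers (about (278,225)), with the camera on the +slide side. I'll back off along the slide so that the button comes into view ahead of the fingers.

Emit:
arm_command:
  increments:
    - {"delta_pos": [-0.03, 0.002, 0], "rotation": [0, 0, 0], "gripper": -1}
    - {"delta_pos": [-0.03, 0.002, 0], "rotation": [0, 0, 0], "gripper": -1}
    - {"delta_pos": [-0.03, 0.002, 0], "rotation": [0, 0, 0], "gripper": -1}
    - {"delta_pos": [-0.03, 0.002, 0], "rotation": [0, 0, 0], "gripper": -1}
    - {"delta_pos": [-0.03, 0.002, 0], "rotation": [0, 0, 0], "gripper": -1}

```text
time: 4.02
tcp_pos: [0.4702, -0.1469, 0.3448]
tool_rot: [0.596, 0.803, 0.0, 0.0]
wrist_force: [1.1, 0.4, -0.1]
opening: -0.001
gripper_force: 0.0
```

Emit:
arm_command:
  increments:
    - {"delta_pos": [-0.03, 0.002, 0], "rotation": [0, 0, 0], "gripper": -1}
    - {"delta_pos": [-0.03, 0.002, 0], "rotation": [0, 0, 0], "gripper": -1}
    - {"delta_pos": [-0.024, 0.002, 0], "rotation": [0, 0, 0], "gripper": -1}
    - {"delta_pos": [0, 0, 0], "rotation": [0, 0, 0], "gripper": -1}
    - {"delta_pos": [0, 0, 0], "rotation": [0, 0, 0], "gripper": -1}

```text
time: 4.43
tcp_pos: [0.4999, -0.2254, 0.3445]
tool_rot: [0.597, 0.802, 0.0, -0.0]
wrist_force: [-0.4, -1.0, -0.3]
opening: 0.001
gripper_force: 0.0
```

```bash
python3 - <<'E'
from h import *
s=sense(); im=snapshot("wrist"); cv2.imwrite("pics/w2.png",im[:,:,::-1])
print(s["time"],s["tcp_pos"],s["wrist_force"])
for r in cut_out("wrist","button_top")[:2]:
    ys,xs=np.nonzero(r["mask"]); b=cv2.boxPoints(cv2.minAreaRect(np.stack([xs,ys],1).astype(np.float32)))
    print(r["p"],r["xy"],at("wrist",r["xy"],.085,s),b.round(1).tolist())
E
```

```text
4.4333 [ 0.49986434 -0.22543784  0.34448796] [-0.4070976  -0.96082107 -0.2833758 ]
0.77 [261.0, 106.9] [ 0.48439297 -0.16715745  0.085     ] [[243.0, 92.0], [275.0, 92.0], [275.0, 118.0], [243.0, 118.0]]
```

View pics/w2.png

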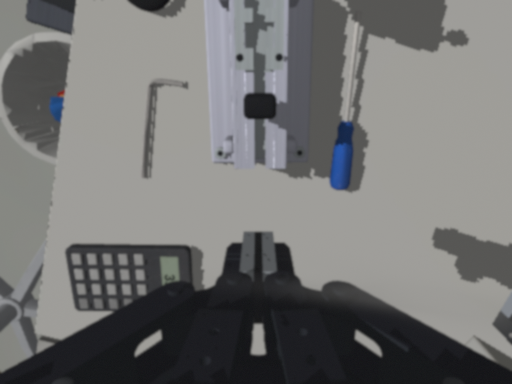

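The tool is aligned with the tube: its axis at column 259 is vertical in the picture, and the block is centred at (260,106). Next I move over the block and down to 5 mm above it.

Emit:
arm_command:
  increments:
    - {"delta_pos": [0.02, 0.0006, 0.005], "rotation": [0, 0, 0], "gripper": -1}
    - {"delta_pos": [0.02, 0.0006, 0.02], "rotation": [0, 0, 0], "gripper": -1}
    - {"delta_pos": [0.02, 0.0006, 0.025], "rotation": [0, 0, 0], "gripper": -1}
    - {"delta_pos": [0, 0, 0.025], "rotation": [0, 0, 0], "gripper": -1}
    - {"delta_pos": [0, 0, 0.005], "rotation": [0, 0, 0], "gripper": -1}

```text
time: 4.95
tcp_pos: [0.4813, -0.1634, 0.2606]
tool_rot: [0.596, 0.803, -0.001, -0.004]
wrist_force: [-0.9, 0.3, -1.5]
opening: 0.001
gripper_force: 0.0
```

Emit:
arm_command:
  increments:
    - {"delta_pos": [0, 0, 0], "rotation": [0, 0, 0], "gripper": -1}
    - {"delta_pos": [0, 0, 0.001], "rotation": [0, 0, 0], "gripper": -1}
    - {"delta_pos": [0, 0, 0.001], "rotation": [0, 0, 0], "gripper": -1}
    - {"delta_pos": [0, 0, 0.001], "rotation": [0, 0, 0], "gripper": -1}
    - {"delta_pos": [0, 0, 0.001], "rotation": [0, 0, 0], "gripper": -1}

```text
time: 5.37
tcp_pos: [0.485, -0.1669, 0.2621]
tool_rot: [0.598, 0.802, 0.0, 0.001]
wrist_force: [0.3, 0.3, -0.1]
opening: -0.001
gripper_force: 0.0
```

Emit:
arm_command:
  increments:
    - {"delta_pos": [0, 0, 0.001], "rotation": [0, 0, 0], "gripper": -1}
    - {"delta_pos": [0, 0, 0.001], "rotation": [0, 0, 0], "gripper": -1}
    - {"delta_pos": [0, 0, 0.001], "rotation": [0, 0, 0], "gripper": -1}
    - {"delta_pos": [0, 0, 0.001], "rotation": [0, 0, 0], "gripper": -1}
    - {"delta_pos": [0, 0, 0], "rotation": [0, 0, 0], "gripper": -1}

```text
time: 5.78
tcp_pos: [0.4844, -0.1666, 0.2568]
tool_rot: [0.598, 0.802, -0.0, 0.0]
wrist_force: [-0.3, -0.2, 1.7]
opening: 0.002
gripper_force: 1.1
```

Emit:
arm_command:
  increments:
    - {"delta_pos": [0, 0, 0.0015], "rotation": [0, 0, 0], "gripper": -1}
    - {"delta_pos": [0, 0, 0.0015], "rotation": [0, 0, 0], "gripper": -1}
    - {"delta_pos": [0, 0, 0.0015], "rotation": [0, 0, 0], "gripper": -1}
    - {"delta_pos": [0, 0, 0.0015], "rotation": [0, 0, 0], "gripper": -1}
    - {"delta_pos": [0, 0, 0], "rotation": [0, 0, 0], "gripper": -1}

```text
time: 6.2
tcp_pos: [0.4844, -0.1665, 0.2508]
tool_rot: [0.598, 0.802, 0.0, 0.0]
wrist_force: [-0.8, -1.0, 4.5]
opening: -0.002
gripper_force: 2.5
```

Emit:
arm_command:
  increments:
    - {"delta_pos": [0, 0, 0.001], "rotation": [0, 0, 0], "gripper": -1}
    - {"delta_pos": [0, 0, 0.001], "rotation": [0, 0, 0], "gripper": -1}
    - {"delta_pos": [0, 0, 0], "rotation": [0, 0, 0], "gripper": -1}
    - {"delta_pos": [0, 0, 0], "rotation": [0, 0, 0], "gripper": -1}
    - {"delta_pos": [0, 0, 0], "rotation": [0, 0, 0], "gripper": -1}

```text
time: 6.62
tcp_pos: [0.4844, -0.1665, 0.2494]
tool_rot: [0.597, 0.802, -0.0, 0.0]
wrist_force: [-2.4, -0.4, 7.2]
opening: -0.0
gripper_force: 3.7
```

The button is at its stop (7 N). Now I slide it out.

Emit:
arm_command:
  increments:
    - {"delta_pos": [0.0008, 0, 0], "rotation": [0, 0, 0], "gripper": -1}
    - {"delta_pos": [0.0008, 0, 0], "rotation": [0, 0, 0], "gripper": -1}
    - {"delta_pos": [0.0008, 0, 0], "rotation": [0, 0, 0], "gripper": -1}
    - {"delta_pos": [0.0008, 0, 0], "rotation": [0, 0, 0], "gripper": -1}
    - {"delta_pos": [0.0008, 0, 0], "rotation": [0, 0, 0], "gripper": -1}

```text
time: 7.03
tcp_pos: [0.4833, -0.1628, 0.2494]
tool_rot: [0.597, 0.802, -0.0, 0.001]
wrist_force: [-1.5, -2.1, 7.3]
opening: -0.0
gripper_force: 3.5
```

Emit:
arm_command:
  increments:
    - {"delta_pos": [0.001, 0, 0], "rotation": [0, 0, 0], "gripper": -1}
    - {"delta_pos": [0.001, 0, 0], "rotation": [0, 0, 0], "gripper": -1}
    - {"delta_pos": [0.001, 0, 0], "rotation": [0, 0, 0], "gripper": -1}
    - {"delta_pos": [0.001, 0, 0], "rotation": [0, 0, 0], "gripper": -1}
    - {"delta_pos": [0.001, 0, 0], "rotation": [0, 0, 0], "gripper": -1}

```text
time: 7.45
tcp_pos: [0.4819, -0.158, 0.2494]
tool_rot: [0.597, 0.802, -0.0, 0.001]
wrist_force: [-1.7, -1.5, 6.7]
opening: -0.001
gripper_force: 3.6
```

Emit:
arm_command:
  increments:
    - {"delta_pos": [0.001, 0, 0], "rotation": [0, 0, 0], "gripper": -1}
    - {"delta_pos": [0.001, 0, 0], "rotation": [0, 0, 0], "gripper": -1}
    - {"delta_pos": [0.001, 0, 0], "rotation": [0, 0, 0], "gripper": -1}
    - {"delta_pos": [0.001, 0, 0], "rotation": [0, 0, 0], "gripper": -1}
    - {"delta_pos": [0.001, 0, 0], "rotation": [0, 0, 0], "gripper": -1}

```text
time: 7.87
tcp_pos: [0.4804, -0.1532, 0.2494]
tool_rot: [0.597, 0.802, -0.0, 0.001]
wrist_force: [-2.4, -1.5, 6.8]
opening: 0.002
gripper_force: 3.6
```

Emit:
arm_command:
  increments:
    - {"delta_pos": [0.001, 0, 0], "rotation": [0, 0, 0], "gripper": -1}
    - {"delta_pos": [0.001, 0, 0], "rotation": [0, 0, 0], "gripper": -1}
    - {"delta_pos": [0.001, 0, 0], "rotation": [0, 0, 0], "gripper": -1}
    - {"delta_pos": [0, 0, 0], "rotation": [0, 0, 0], "gripper": -1}
    - {"delta_pos": [0, 0, 0], "rotation": [0, 0, 0], "gripper": -1}

```text
time: 8.28
tcp_pos: [0.4795, -0.1502, 0.2494]
tool_rot: [0.597, 0.802, -0.0, 0.0]
wrist_force: [-1.9, -1.4, 8.1]
opening: -0.006
gripper_force: 3.8
```

```bash
python3 - <<'E'
from h import *
s=sense(); print(s["tcp_pos"],s["wrist_force"])
for c in ("top","scene"):
    im=snapshot(c); cv2.imwrite(f"pics/{c}1.png",im[:,:,::-1])
    for t in ("button_top","tube"):
        for r in recognise(c,t)[:1]: print(c,t,r["p"],r["xy"])
a=[cv2.resize(cv2.imread(f"pics/scene{i}.png")[160:280,170:310],None,fx=2.85,fy=3.5) for i in (0,1)]
cv2.imwrite("pics/cmp.png",np.hstack(a))
E
```

```text
[ 0.47949992 -0.15023544  0.24939384] [-1.85182783 -1.35367978  8.10772379]
top button_top 0.45 [265.1, 269.0]
top tube 0.78 [224.1, 228.8]
scene button_top 0.49 [265.9, 228.3]
scene tube 0.65 [193.1, 213.4]
```

View pics/cmp.png

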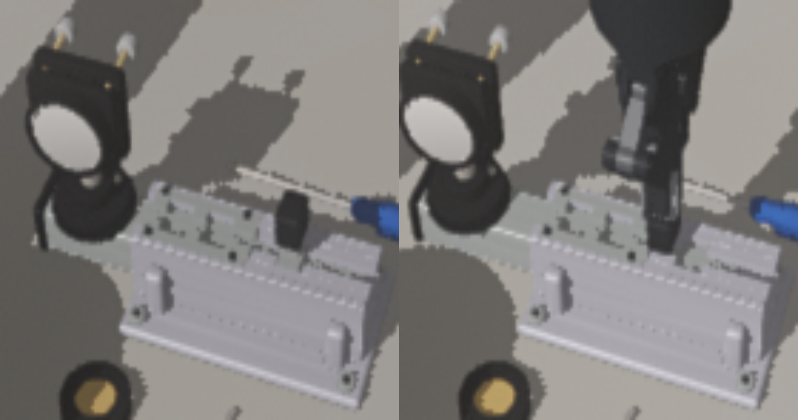

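The mirror and block have moved out together with the tool, about 17 mm. Now I let the button up, go behind it, and lower the shut fingertips to push.

Emit:
arm_command:
  increments:
    - {"delta_pos": [0, 0, -0.002], "rotation": [0, 0, 0], "gripper": -1}
    - {"delta_pos": [0, 0, -0.004], "rotation": [0, 0, 0], "gripper": -1}
    - {"delta_pos": [0, 0, -0.006], "rotation": [0, 0, 0], "gripper": -1}
    - {"delta_pos": [0, 0, -0.006], "rotation": [0, 0, 0], "gripper": -1}
    - {"delta_pos": [-0.005, 0, 0], "rotation": [0, 0, 0], "gripper": -1}

```text
time: 9.0
tcp_pos: [0.4809, -0.1545, 0.2676]
tool_rot: [0.597, 0.802, 0.0, 0.0]
wrist_force: [-0.2, 0.2, -0.5]
opening: -0.004
gripper_force: 0.0
```

Emit:
arm_command:
  increments:
    - {"delta_pos": [-0.01, 0, 0], "rotation": [0, 0, 0], "gripper": -1}
    - {"delta_pos": [-0.01, 0, 0], "rotation": [0, 0, 0], "gripper": -1}
    - {"delta_pos": [0, 0, 0], "rotation": [0, 0, 0], "gripper": -1}
    - {"delta_pos": [0, 0, 0.004], "rotation": [0, 0, 0], "gripper": -1}
    - {"delta_pos": [0, 0, 0.004], "rotation": [0, 0, 0], "gripper": -1}

```text
time: 9.42
tcp_pos: [0.4865, -0.1744, 0.2582]
tool_rot: [0.598, 0.802, 0.0, -0.0]
wrist_force: [0.2, -0.3, -0.3]
opening: 0.001
gripper_force: 0.0
```

Emit:
arm_command:
  increments:
    - {"delta_pos": [0, 0, 0.005], "rotation": [0, 0, 0], "gripper": -1}
    - {"delta_pos": [0, 0, 0.005], "rotation": [0, 0, 0], "gripper": -1}
    - {"delta_pos": [0, 0, 0.005], "rotation": [0, 0, 0], "gripper": -1}
    - {"delta_pos": [0, 0, 0.002], "rotation": [0, 0, 0], "gripper": -1}
    - {"delta_pos": [0, 0, 0], "rotation": [0, 0, 0], "gripper": -1}

```text
time: 9.83
tcp_pos: [0.4861, -0.1737, 0.2407]
tool_rot: [0.597, 0.802, -0.0, -0.001]
wrist_force: [-0.3, 0.2, -0.0]
opening: 0.001
gripper_force: 0.0
```

Emit:
arm_command:
  increments:
    - {"delta_pos": [0.0008, 0, 0], "rotation": [0, 0, 0], "gripper": -1}
    - {"delta_pos": [0.0008, 0, 0], "rotation": [0, 0, 0], "gripper": -1}
    - {"delta_pos": [0.0008, 0, 0], "rotation": [0, 0, 0], "gripper": -1}
    - {"delta_pos": [0.0008, 0, 0], "rotation": [0, 0, 0], "gripper": -1}
    - {"delta_pos": [0.0008, 0, 0], "rotation": [0, 0, 0], "gripper": -1}

```text
time: 10.25
tcp_pos: [0.4854, -0.1701, 0.242]
tool_rot: [0.598, 0.802, 0.0, 0.0]
wrist_force: [0.4, -0.1, 0.6]
opening: -0.0
gripper_force: 0.0
```

Emit:
arm_command:
  increments:
    - {"delta_pos": [0.0008, 0, 0], "rotation": [0, 0, 0], "gripper": -1}
    - {"delta_pos": [0.0008, 0, 0], "rotation": [0, 0, 0], "gripper": -1}
    - {"delta_pos": [0.0008, 0, 0], "rotation": [0, 0, 0], "gripper": -1}
    - {"delta_pos": [0.0008, 0, 0], "rotation": [0, 0, 0], "gripper": -1}
    - {"delta_pos": [0.0008, 0, 0], "rotation": [0, 0, 0], "gripper": -1}

```text
time: 10.67
tcp_pos: [0.4844, -0.1667, 0.2419]
tool_rot: [0.598, 0.802, -0.0, 0.0]
wrist_force: [-0.0, -4.0, -0.1]
opening: 0.004
gripper_force: 1.7
```

Emit:
arm_command:
  increments:
    - {"delta_pos": [0.0008, 0, 0], "rotation": [0, 0, 0], "gripper": -1}
    - {"delta_pos": [0.0008, 0, 0], "rotation": [0, 0, 0], "gripper": -1}
    - {"delta_pos": [0.0008, 0, 0], "rotation": [0, 0, 0], "gripper": -1}
    - {"delta_pos": [0.0008, 0, 0], "rotation": [0, 0, 0], "gripper": -1}
    - {"delta_pos": [0.0008, 0, 0], "rotation": [0, 0, 0], "gripper": -1}

```text
time: 11.08
tcp_pos: [0.4831, -0.1624, 0.2418]
tool_rot: [0.598, 0.802, 0.0, 0.0]
wrist_force: [-0.7, -3.4, 1.3]
opening: 0.001
gripper_force: 1.2
```

Emit:
arm_command:
  increments:
    - {"delta_pos": [0.0008, 0, 0], "rotation": [0, 0, 0], "gripper": -1}
    - {"delta_pos": [0.0008, 0, 0], "rotation": [0, 0, 0], "gripper": -1}
    - {"delta_pos": [0.0008, 0, 0], "rotation": [0, 0, 0], "gripper": -1}
    - {"delta_pos": [0.0008, 0, 0], "rotation": [0, 0, 0], "gripper": -1}
    - {"delta_pos": [0.0008, 0, 0], "rotation": [0, 0, 0], "gripper": -1}

```text
time: 11.5
tcp_pos: [0.482, -0.1586, 0.2417]
tool_rot: [0.598, 0.802, 0.0, 0.0]
wrist_force: [0.2, -2.7, 1.7]
opening: -0.002
gripper_force: 1.2
```

Emit:
arm_command:
  increments:
    - {"delta_pos": [0.0006, 0, 0], "rotation": [0, 0, 0], "gripper": -1}
    - {"delta_pos": [0.0006, 0, 0], "rotation": [0, 0, 0], "gripper": -1}
    - {"delta_pos": [0.0006, 0, 0], "rotation": [0, 0, 0], "gripper": -1}
    - {"delta_pos": [0.0006, 0, 0], "rotation": [0, 0, 0], "gripper": -1}
    - {"delta_pos": [0.0006, 0, 0], "rotation": [0, 0, 0], "gripper": -1}

```text
time: 11.92
tcp_pos: [0.4811, -0.1558, 0.2417]
tool_rot: [0.598, 0.802, 0.0, 0.0]
wrist_force: [0.4, -1.9, 1.1]
opening: 0.0
gripper_force: 1.2
```

Emit:
arm_command:
  increments:
    - {"delta_pos": [0.0005, 0, 0], "rotation": [0, 0, 0], "gripper": -1}
    - {"delta_pos": [0.0005, 0, 0], "rotation": [0, 0, 0], "gripper": -1}
    - {"delta_pos": [0.0005, 0, 0], "rotation": [0, 0, 0], "gripper": -1}
    - {"delta_pos": [0.0005, 0, 0], "rotation": [0, 0, 0], "gripper": -1}
    - {"delta_pos": [0, 0, 0], "rotation": [0, 0, 0], "gripper": -1}

```text
time: 12.33
tcp_pos: [0.4805, -0.1538, 0.2417]
tool_rot: [0.598, 0.802, 0.0, 0.0]
wrist_force: [0.5, -1.5, 1.8]
opening: 0.001
gripper_force: 1.1
```

Emit:
arm_command:
  increments:
    - {"delta_pos": [0.0005, 0, 0], "rotation": [0, 0, 0], "gripper": -1}
    - {"delta_pos": [0.0005, 0, 0], "rotation": [0, 0, 0], "gripper": -1}
    - {"delta_pos": [0.0005, 0, 0], "rotation": [0, 0, 0], "gripper": -1}
    - {"delta_pos": [0.0005, 0, 0], "rotation": [0, 0, 0], "gripper": -1}
    - {"delta_pos": [0, 0, 0], "rotation": [0, 0, 0], "gripper": -1}

```text
time: 12.75
tcp_pos: [0.4799, -0.1519, 0.2417]
tool_rot: [0.598, 0.802, 0.0, -0.0]
wrist_force: [0.6, -1.6, 1.0]
opening: 0.001
gripper_force: 1.1
```

Emit:
arm_command:
  increments:
    - {"delta_pos": [0.0005, 0, 0], "rotation": [0, 0, 0], "gripper": -1}
    - {"delta_pos": [0.0005, 0, 0], "rotation": [0, 0, 0], "gripper": -1}
    - {"delta_pos": [0.0005, 0, 0], "rotation": [0, 0, 0], "gripper": -1}
    - {"delta_pos": [0.0005, 0, 0], "rotation": [0, 0, 0], "gripper": -1}
    - {"delta_pos": [0, 0, 0], "rotation": [0, 0, 0], "gripper": -1}

```text
time: 13.17
tcp_pos: [0.4793, -0.1499, 0.2417]
tool_rot: [0.598, 0.802, 0.0, -0.0]
wrist_force: [1.6, -2.0, 0.7]
opening: 0.002
gripper_force: 1.1
```

Emit:
arm_command:
  increments:
    - {"delta_pos": [0.0005, 0, 0], "rotation": [0, 0, 0], "gripper": -1}
    - {"delta_pos": [0.0005, 0, 0], "rotation": [0, 0, 0], "gripper": -1}
    - {"delta_pos": [0.0005, 0, 0], "rotation": [0, 0, 0], "gripper": -1}
    - {"delta_pos": [0.0005, 0, 0], "rotation": [0, 0, 0], "gripper": -1}
    - {"delta_pos": [0, 0, 0], "rotation": [0, 0, 0], "gripper": -1}

```text
time: 13.58
tcp_pos: [0.4787, -0.148, 0.2417]
tool_rot: [0.598, 0.802, 0.0, -0.0]
wrist_force: [0.5, -2.2, 1.9]
opening: 0.004
gripper_force: 1.1
```

Emit:
arm_command:
  increments:
    - {"delta_pos": [0.0005, 0, 0], "rotation": [0, 0, 0], "gripper": -1}
    - {"delta_pos": [0.0005, 0, 0], "rotation": [0, 0, 0], "gripper": -1}
    - {"delta_pos": [0.0005, 0, 0], "rotation": [0, 0, 0], "gripper": -1}
    - {"delta_pos": [0.0005, 0, 0], "rotation": [0, 0, 0], "gripper": -1}
    - {"delta_pos": [0, 0, 0], "rotation": [0, 0, 0], "gripper": -1}

```text
time: 14.0
tcp_pos: [0.4781, -0.1461, 0.2417]
tool_rot: [0.598, 0.802, 0.0, -0.0]
wrist_force: [0.6, -1.6, 1.5]
opening: -0.005
gripper_force: 1.1
```

Emit:
arm_command:
  increments:
    - {"delta_pos": [0.0005, 0, 0], "rotation": [0, 0, 0], "gripper": -1}
    - {"delta_pos": [0.0005, 0, 0], "rotation": [0, 0, 0], "gripper": -1}
    - {"delta_pos": [0.0005, 0, 0], "rotation": [0, 0, 0], "gripper": -1}
    - {"delta_pos": [0.0005, 0, 0], "rotation": [0, 0, 0], "gripper": -1}
    - {"delta_pos": [0, 0, 0], "rotation": [0, 0, 0], "gripper": -1}

```text
time: 14.42
tcp_pos: [0.4776, -0.1442, 0.2417]
tool_rot: [0.598, 0.802, 0.0, -0.0]
wrist_force: [0.3, -2.8, 1.6]
opening: 0.005
gripper_force: 1.0
```

Emit:
arm_command:
  increments:
    - {"delta_pos": [0.0005, 0, 0], "rotation": [0, 0, 0], "gripper": -1}
    - {"delta_pos": [0.0005, 0, 0], "rotation": [0, 0, 0], "gripper": -1}
    - {"delta_pos": [0.0005, 0, 0], "rotation": [0, 0, 0], "gripper": -1}
    - {"delta_pos": [0.0005, 0, 0], "rotation": [0, 0, 0], "gripper": -1}
    - {"delta_pos": [0, 0, 0], "rotation": [0, 0, 0], "gripper": -1}

```text
time: 14.83
tcp_pos: [0.477, -0.1423, 0.2416]
tool_rot: [0.598, 0.802, 0.0, -0.0]
wrist_force: [0.9, -2.3, 0.3]
opening: 0.003
gripper_force: 1.0
```

Emit:
arm_command:
  increments:
    - {"delta_pos": [0.0005, 0, 0], "rotation": [0, 0, 0], "gripper": -1}
    - {"delta_pos": [0.0005, 0, 0], "rotation": [0, 0, 0], "gripper": -1}
    - {"delta_pos": [0.0005, 0, 0], "rotation": [0, 0, 0], "gripper": -1}
    - {"delta_pos": [0.0005, 0, 0], "rotation": [0, 0, 0], "gripper": -1}
    - {"delta_pos": [0, 0, 0], "rotation": [0, 0, 0], "gripper": -1}

```text
time: 15.25
tcp_pos: [0.4763, -0.1402, 0.2415]
tool_rot: [0.598, 0.802, 0.0, -0.0]
wrist_force: [0.2, -0.7, -0.3]
opening: -0.001
gripper_force: 0.3
```

The push force dropped to about 0 and the grip force to 0.3, so the button has probably popped. I'll back off, rise and look.

Emit:
arm_command:
  increments:
    - {"delta_pos": [-0.002, 0, 0], "rotation": [0, 0, 0], "gripper": -1}
    - {"delta_pos": [-0.005, 0, 0], "rotation": [0, 0, 0], "gripper": -1}
    - {"delta_pos": [-0.01, 0, 0], "rotation": [0, 0, 0], "gripper": -1}
    - {"delta_pos": [-0.01, 0, 0], "rotation": [0, 0, 0], "gripper": -1}
    - {"delta_pos": [0, 0, 0], "rotation": [0, 0, 0], "gripper": -1}

```text
time: 15.67
tcp_pos: [0.4851, -0.1682, 0.242]
tool_rot: [0.598, 0.802, -0.0, 0.001]
wrist_force: [1.2, 0.8, -0.1]
opening: -0.002
gripper_force: 0.0
```

```bash
python3 - <<'E'
from h import *
s=sense(); print(s["tcp_pos"],s["wrist_force"])
for c in ("scene","wrist"):
    im=snapshot(c); cv2.imwrite(f"pics/{c}2.png",im[:,:,::-1])
    for t in ("button_top","tube","pin"):
        for r in cut_out(c,t)[:1]:
            ys,xs=np.nonzero(r["mask"]); print(c,t,r["p"],r["xy"],xs.min(),xs.max(),ys.min(),ys.max())
a=[cv2.resize(cv2.imread(f"pics/scene{i}.png")[190:260,200:300],None,fx=4,fy=4,interpolation=cv2.INTER_CUBIC) for i in (0,2)]
cv2.imwrite("pics/cmp2.png",np.hstack(a))
E
```

```text
[ 0.48512707 -0.16823076  0.24201349] [ 1.16951047  0.78338133 -0.09222567]
scene button_top 0.69 [246.3, 219.2] 240 250 209 229
scene tube 0.77 [180.8, 209.4] 153 272 161 236
scene pin 0.49 [308.9, 222.2] 250 325 207 231
wrist button_top 0.91 [256.7, 156.1] 226 284 127 179
wrist tube 0.67 [255.2, 92.7] 221 287 0 221
wrist pin 0.71 [253.7, 129.5] 236 275 127 131
```

View pics/cmp2.png

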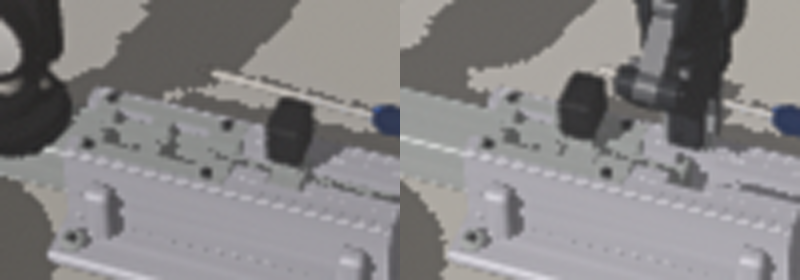

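The right half shows the block further out and standing clear of the strip. I'll solve for travel and height from the scene picture pixels.

```bash
python3 - <<'E'
from h import *
from scipy.optimize import least_squares
p=camera_params("scene"); Rm=R.from_quat(p["orientation"]).as_matrix()
def proj(X):
    c=Rm.T@(X-p["eye"]); return np.array([p["fx"]*c[0]/c[2]+p["cx"],p["fy"]*c[1]/c[2]+p["cy"]])
u=np.array([-.286,.958,0]); B=np.array([.4844,-.1666,.074])
off=np.array([272,225.7])-proj(B); print("off",off)
for obs in ([246.3,219.2],[245,219]):
    r=least_squares(lambda v:proj(B+u*v[0]+[0,0,v[1]])+off-obs,[.04,0]).x; print(r*1000,"mm")
print(proj(B+u*.042)+off,proj(B+u*.042-[0,0,.005])+off)
E
```

```text
off [0.80586734 2.65470797]
[46.07477336  0.50312078] mm
[48.45109019  0.200891  ] mm
[248.55163083 219.94979391] [248.63162815 221.9265698 ]
```

Height change is about 0 and travel about 46 mm, so the button looks up. That reading rests on only 2 px, so I'll confirm with a light touch on top: contact should come near TCP z 0.258 if it is up, or 0.253 if not.

Emit:
arm_command:
  increments:
    - {"delta_pos": [0, 0, -0.015], "rotation": [0, 0, 0], "gripper": -1}
    - {"delta_pos": [0, 0, -0.015], "rotation": [0, 0, 0], "gripper": -1}
    - {"delta_pos": [0.007, 0, 0], "rotation": [0, 0, 0], "gripper": -1}
    - {"delta_pos": [0.02, 0, 0], "rotation": [0, 0, 0], "gripper": -1}
    - {"delta_pos": [0.02, 0, 0], "rotation": [0, 0, 0], "gripper": -1}

```text
time: 16.48
tcp_pos: [0.4706, -0.1208, 0.2717]
tool_rot: [0.598, 0.801, 0.0, 0.0]
wrist_force: [-0.3, 0.6, -0.3]
opening: 0.004
gripper_force: 0.0
```

Emit:
arm_command:
  increments:
    - {"delta_pos": [0, 0, 0], "rotation": [0, 0, 0], "gripper": -1}
    - {"delta_pos": [0, 0, 0.006], "rotation": [0, 0, 0], "gripper": -1}
    - {"delta_pos": [0, 0, 0.003], "rotation": [0, 0, 0], "gripper": -1}
    - {"delta_pos": [0, 0, 0.001], "rotation": [0, 0, 0], "gripper": -1}
    - {"delta_pos": [0, 0, 0], "rotation": [0, 0, 0], "gripper": -1}

```text
time: 16.9
tcp_pos: [0.4707, -0.1217, 0.2609]
tool_rot: [0.598, 0.802, -0.0, -0.001]
wrist_force: [-0.1, -0.6, 0.2]
opening: -0.001
gripper_force: 0.0
```

Emit:
arm_command:
  increments:
    - {"delta_pos": [0, 0, 0.001], "rotation": [0, 0, 0], "gripper": -1}
    - {"delta_pos": [0, 0, 0.001], "rotation": [0, 0, 0], "gripper": -1}
    - {"delta_pos": [0, 0, 0.001], "rotation": [0, 0, 0], "gripper": -1}
    - {"delta_pos": [0, 0, 0.001], "rotation": [0, 0, 0], "gripper": -1}
    - {"delta_pos": [0, 0, 0], "rotation": [0, 0, 0], "gripper": -1}

```text
time: 17.32
tcp_pos: [0.4709, -0.1216, 0.2578]
tool_rot: [0.598, 0.802, -0.0, 0.0]
wrist_force: [-0.8, -1.2, 1.6]
opening: 0.001
gripper_force: 0.9
```

Contact came at 0.2578, so the button is fully up in the hole. I'll retreat straight up.

Emit:
arm_command:
  increments:
    - {"delta_pos": [0, 0, -0.003], "rotation": [0, 0, 0], "gripper": -1}
    - {"delta_pos": [0, 0, -0.015], "rotation": [0, 0, 0], "gripper": -1}
    - {"delta_pos": [0, 0, -0.025], "rotation": [0, 0, 0], "gripper": -1}
    - {"delta_pos": [0, 0, -0.02], "rotation": [0, 0, 0], "gripper": -1}
    - {"delta_pos": [0, 0, 0], "rotation": [0, 0, 0], "gripper": -1}

```text
time: 17.73
tcp_pos: [0.4726, -0.1218, 0.3254]
tool_rot: [0.597, 0.802, 0.001, 0.004]
wrist_force: [-0.2, 0.8, 0.5]
opening: -0.001
gripper_force: 0.0
```

Emit:
arm_command:
  increments:
    - {"delta_pos": [0, 0, 0], "rotation": [0, 0, 0], "gripper": -1}
    - {"delta_pos": [0, 0, 0], "rotation": [0, 0, 0], "gripper": -1}
    - {"delta_pos": [0, 0, 0], "rotation": [0, 0, 0], "gripper": -1}
    - {"delta_pos": [0, 0, 0], "rotation": [0, 0, 0], "gripper": -1}
    - {"delta_pos": [0, 0, 0], "rotation": [0, 0, 0], "gripper": -1}

```text
time: 18.15
tcp_pos: [0.4703, -0.1212, 0.3195]
tool_rot: [0.597, 0.802, -0.0, -0.001]
wrist_force: [0.6, 0.8, 0.4]
opening: 0.002
gripper_force: 0.0
```

```bash
python3 -c "
from rig import *
print(sense()['tcp_pos']); print(close_job())"
```

```text
[ 0.47030318 -0.12116164  0.3194885 ]
the job is handed in; nothing more can be done
None
```

The job is handed in (no verdict came back): the tube is about 46 mm out with the button fully up in the next hole (felt by a light touch on top), pushing forces stayed around 4 N or less, the arm never went near the loose tools or the optic, and the arm is clear at 18 s.

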